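# Hold the transit crate's gate wide open for unloading the volumes

## Task

I need both hands to slide the volumes out of the transit crate, so please open its gate and hold it for me: squeeze the red locking catch first (it stays back), then squeeze the yellow catch on the gate and swing the gate out past the click of its detent until it stands wide open, square to the crate's front. The gate closes by itself, so finish while your fingers are still holding it wide open, and leave the volumes and the things on the bench undisturbed.

Things in the scene. Friction and masses are not known exactly. Their poses are not given: they have to be found in the camera images.
- crate: open-topped plywood and aluminium book crate, 464 wide (y), 260 deep (x), 215 mm high to the top of its rails; it does not shift. Origin on the bench under the middle of its front plane (mid-thickness of the 20 mm front rail); x points into the crate, y along the front to the left, z up. The gate fills its front from y = -58 to 188 mm, a fixed panel the rest, to the right
- gate_hinge (a point): point on the gate's upright hinge axis, at the left end of the crate's front, at rail-top height (215 mm above the bench). A flat steel detent cam of 35 mm radius turns with the gate round it; beside it, inside the crate, a spring plunger stands 25 mm above the rail
- gate (a joint): gate angle in rad: 0 closed, grows as the free (right) edge swings out towards the robot (clockwise from above), 1.57 square, stop at 1.68. A spring pulls it shut (0.15 to 0.25 N m, about 1 N at the yellow catch). The detent resists from 0.5 to 1.0 (about 4 N in all at the catch); let go beyond it, the gate swings back to about 1.0 and rests there; let go before it, it swings shut
- lock_catch (a joint): travel of the red locking catch in m: about 0 locked (its flat steel bar lies across the front of the gate's free edge), 0.012 fully squeezed; the bar is clear of the gate from 0.0085 on. No spring: it slides stiffly (5 N) and stays where it is left
- lock_grip (a point): where to squeeze the red catch, on the rail right of the gate; does not move; 36 mm above the rail, 251 mm above the bench. Two upright red tabs 10 mm thick, 22 mm wide, 58 mm tall. Along the crate's y from this point: outer face of the fixed tab 18 mm to the right; of the sliding tab, on the gate's side, 30 mm to the left when locked, 18 mm when squeezed
- gate_catch (a joint): travel of the yellow spring catch on the gate in m: 0 sprung out (its bolt is in the strike box on the crate's post), 0.012 fully squeezed; the bolt is clear of the post from 0.0085 on. The spring takes 4 N at first, 8.5 N fully squeezed, and pushes the bolt out when let go; once the gate is more than 0.1 rad open the catch may be let go
- gate_grip (a point): where to squeeze the yellow catch on the gate's top rail, 180 mm from the hinge axis, 251 mm above the bench; turns with the gate. Two upright yellow tabs, sized as the red ones, squeezed along the rail: outer face of the fixed tab 18 mm from this point towards the hinge; of the sliding tab 30 mm from it towards the free edge when sprung out, 18 mm when squeezed
- gate_edge (a point): top of the gate's free upright edge, 249 mm from the hinge axis and 9 mm in from the end, 215 mm above the bench; turns with the gate. The gate is a grey tube frame with upright bars, 246 mm wide, 18 to 20 mm thick, from 36 to 215 mm above the bench, about 0.9 kg
- book_orange_mid (a point): centre of the orange volume standing in the crate behind the gate, 150 x 42 x 180 mm; leave alone
- book_brown_mid (a point): centre of the brown volume standing in the crate, 145 x 44 x 172 mm; leave alone
- book_green_mid (a point): centre of the green volume standing in the crate, 140 x 46 x 165 mm; leave alone
- weight_a_mid (a point): middle of a steel press weight, 70 x 70 x 50 mm with a black knob, 92 mm high in all, on the bench; leave alone
- weight_b_mid (a point): middle of a second, like press weight, 92 mm high; leave alone
- tub_mid (a point): middle of a white adhesive tub with a green lid, 126 mm in diameter, 122 mm high; leave alone
- thread_cone_mid (a point): middle of a white cone of thread, 52 mm in diameter, 84 mm high; leave alone
- reel_mid (a point): middle of a small pink reel of thread, 36 mm in diameter, 40 mm high; leave alone

How it is judged (in metres and radians):
On the way, in this order (a step that is already met when the one before it is completed fails the run):
1. the red locking catch is squeezed back with the gate still closed (value of joint lock_catch above 0.0085 m and value of joint gate below 0.1 rad), for 0.1 s.
2. then the yellow catch on the gate is squeezed (value of joint gate_catch above 0.0085 m), for 0.1 s.
3. the gate is swung out past its detent (value of joint gate above 1.1 rad), for 0.1 s.
At the end, for the whole second after the job is handed in: the gate is at rest, open at least 1.45 rad (83 degrees), with the fingers pressing on it or its catch by over 0.4 N; the red catch is still back by 8.5 mm or more; volumes and loose bench things have moved no more than 25 mm (value of joint gate above 1.45 rad and contact force between the fingers and gate above 0.4 N and velocity of joint gate between -0.1 and 0.1 rad/s and value of joint lock_catch above 0.0085 m); the arm keeps its last pose, push and grip.
It fails at once if a volume in the crate is displaced by more than 25 mm (distance of any of book_orange_mid, book_brown_mid, book_green_mid from where it was at the start of the episode above 0.025 m).
It fails at once if a loose thing on the bench is displaced by more than 25 mm (distance of any of weight_a_mid, weight_b_mid, tub_mid, thread_cone_mid, reel_mid from where it was at the start of the episode above 0.025 m).
It also fails if it takes over 48 s, if anything falls off the work surface, if the arm or the gripper's body presses on something with over 40 N, if the wrist force passes 120 N, or if a joint passes its speed limit or range.

## Robot

A 6-joint arm with a two-finger parallel gripper is mounted at the origin on the work surface. World frame = base frame: x ahead of the robot, y to its left, z up, the work surface at z = 0. Lengths are in mm, angles in rad, forces in N, time in s.
With the tool pointing down it reaches from about 275 to 1000 mm from the base axis. Payload 8.4 kg.
Tool frame: the origin (TCP) lies on the centre line of the jaws, within the pads' length; the fingertips stand 17 mm ahead of it and the grasp point (between the pads) lies 2 mm behind it (r.tcp_to_tips is the z of the fingertips in the tool frame, in mm); z points along the fingers, y is the direction in which the jaws open and shut (so a half turn about z gives the same grasp; the last joint's range is limited). The gripper opens to 85 mm and grips with 20 to 120 N. Pads are 22 mm wide; open, the fingers measure 114 mm over their backs; the gripper's body (76 mm by 85 mm) begins 54 mm behind the grasp point. The pads swing forward as they close: fully open they stand 13 mm farther back than shut.
Start: joints at [1.269, 0.353, 1.633, -0, 1.155, -0.002], TCP at [184.579, 597.125, 248.281] pointing down, gripper open.
Joint ranges: [-2.63, 2.63], [-0.92, 2.1], [0.06, 2.66], [-1.3, 4.44], [0, 2.69], [-3.02, 3.02]. Speed limits (rad/s): [2.22, 2.22, 2.79, 3.14, 3.14, 3.14].

## Interface

Orientations are given as [roll, pitch, yaw] about the fixed x, y, z axes, in that order (R = Rz(yaw) Ry(pitch) Rx(roll)).
In Python, from rig import r, cams, job gives the robot as it stands.
- The arm moves only by the tool drive_tool, never from a script. Its argument "deltas" is a list of rows, each a list of 4 numbers: the shift along the tool's x, y, z in cm, then the turn about the tool's z in rad. In form: [[x, y, z, roll], ...]. A call has 1 to 12 rows; each row shifts and turns the commanded pose from where the row before left it, along the tool's axes as they then stand; what a row does not reach is not made up. A row lasts 1/12 s, in which the tool goes at most 41.7 mm and 7.16 degrees, less where a joint would pass 70% of its speed; a pose out of reach is approached as far as the arm can. A call with a gripper value outside its range is refused whole. "jaw" is the closure, from 0 (fully open) to 1 (shut), set as the call begins (left out, the last holds). The fingers move at their own pace and stop on an object; "force" is the grip in N (left out, the last holds). Time passes only in rows, so rows that do not move let the fingers close. It gives the time, the measured TCP pose, the force and the opening at its end, in the units of the state.
- r.sense(): the state, without advancing time (a new reading comes with each control period).
- cams.grab_frame(name): name is "side" or "top"; returns (picture, depth): 480x640x3 uint8, red, green, blue; 480x640 float32, mm along the optical axis (not along the pixel's ray), 0 where there is no reading.
- cams.camera_params(name): a dict with "fx", "fy", "cx", "cy" (pixels), "k1" (the pictures are not rectified: a ray, as slopes to the right and down, at radius r is drawn at 1 + k1 r^2 times it, then the intrinsics apply), "R" (3x3) and "t" (3): a world point X has camera coordinates R X + t. Camera axes: x right, y down, z forward; pixel columns grow to the right and rows downward; lengths in mm; the calibration is good to about 2 mm. A picture is of the moment at which its call begins. camera_params takes no time and is no camera call.
- job.sign_off(): hands the job in, once; it reports no verdict.
The state is a dict: "clock": time; "qpos": joint angles; "qvel": joint speeds; "joint_efforts": joint torques, N m; "eef_pos": TCP position; "tcp_rot": TCP orientation; "contact_force": force on the tool from outside, world axes, zero at the start; "wrist_torque": the same for the moment, N m; "opening": opening from 0.0 (shut) to 1.0 (fully open).
Only numpy, scipy, OpenCV 4.12 (cv2) and the standard library are available. Lean on these libraries where they do the work, as an engineer would, in place of code of your own. Each camera call takes 0.05 s, during which the arm holds its last target. There are 200 camera calls.

## Working session

There is one attempt and no reset: what is moved stays moved. The work goes in short steps, Python scripts to look and compute and a tool call to move; the robot and the scene stay as the last step left them, time stands still between calls to the robot, and variables do not carry over. Pictures are saved under pics/ and viewed, about 8 in all and at most 12, crops included, and the job is handed in when it is done.

Besides the shell and the picture viewer there is one more tool, called after "Request:" in YAML: its name, and indented under it one key for each argument. drive_tool: Moves the arm, as the interface text tells. Its arguments: {"type":"object","properties":{"deltas":{"type":"array"},"jaw":{"type":"number"},"force":{"type":"number"}},"required":["deltas"]}

```bash
mkdir -p pics; ls; cat > h.py <<'E'
import numpy as np, cv2
from rig import r, cams, job
def grab(n,tag):
    im,d=cams.grab_frame(n); cv2.imwrite(f'pics/{tag}.png',im[:,:,::-1]); np.save(f'pics/{tag}.npy',d); return im,d
def ray(n,u,v):
    p=cams.camera_params(n); x=(u-p['cx'])/p['fx']; y=(v-p['cy'])/p['fy']; a,b=x,y
    for _ in range(20):
        s=1+p['k1']*(a*a+b*b); a,b=x/s,y/s
    return np.array([a,b,1.])
def world(n,u,v,z):  # z depth
    p=cams.camera_params(n); return np.array(p['R']).T@(ray(n,u,v)*z-np.array(p['t']))
def onplane(n,u,v,h):
    p=cams.camera_params(n); R=np.array(p['R']); c=-R.T@np.array(p['t']); d=R.T@ray(n,u,v); return c+d*(h-c[2])/d[2]
def proj(n,X):
    p=cams.camera_params(n); c=np.array(p['R'])@X+np.array(p['t']); a,b=c[0]/c[2],c[1]/c[2]; s=1+p['k1']*(a*a+b*b)
    return p['fx']*a*s+p['cx'],p['fy']*b*s+p['cy']
E
python3 - <<'E'
from h import *
for n in('top','side'): grab(n,n+'0')
print(r.sense())
for n in('top','side'): p=cams.camera_params(n);print(n,-np.array(p['R']).T@p['t'],np.array(p['R'])[2])
E
```

```text
pics
{'clock': 0.1, 'qpos': array([ 1.26860413e+00,  3.53566758e-01,  1.63401730e+00, -3.84814752e-05,
        1.15522084e+00, -2.39920550e-03]), 'qvel': array([-1.11092851e-03, -2.54869033e-03, -3.05353933e-03, -3.42076316e-04,
        9.37171816e-05,  5.63161211e-05]), 'joint_efforts': array([ 1.80489627e-03, -6.06357837e+01, -3.42819071e+01,  3.96081180e-05,
        3.98006159e-03, -1.05755097e-05]), 'eef_pos': array([184.47155356, 596.74994406, 247.6624951 ]), 'tcp_rot': array([-3.14038032e+00,  3.22787008e-05,  2.84181524e+00]), 'contact_force': array([ 0.70759335, -0.38414926, -0.01378777]), 'wrist_torque': array([ 0.01786544, -0.0038607 ,  0.03004189]), 'opening': 1.0001590459640446}
top [ 420.40460213   52.1727489  1468.90769885] [ 0.11015103 -0.00176983 -0.99391328]
side [  494.55706412 -1135.0193666   1019.52694677] [ 0.03573921  0.81364399 -0.58026387]
```

View pics/top0.png

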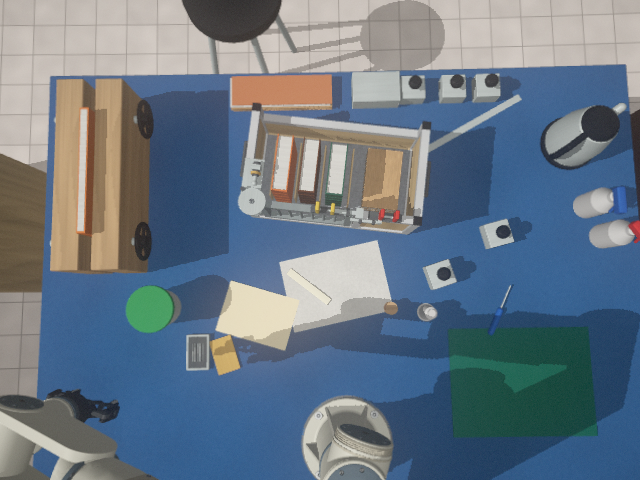

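View pics/side0.png

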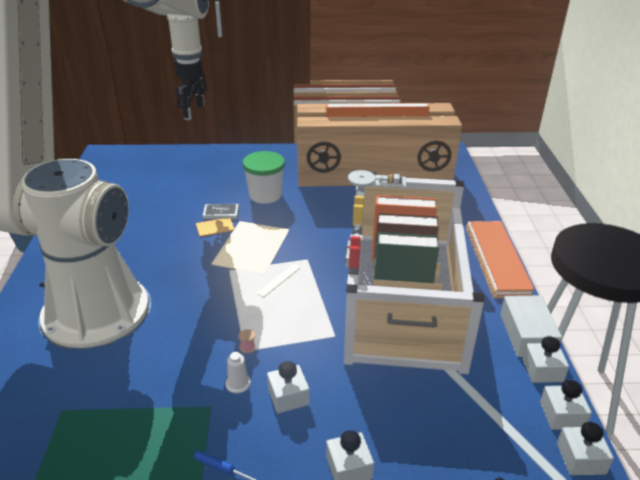

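Top view: hinge disc at about (252,201), yellow tabs near (325,208), red tabs near (390,215). The cone and reel are in front at about (427,312) and (391,308). I'll enlarge the catches.

```bash
python3 - <<'E'
import cv2,numpy as np
a=cv2.imread('pics/top0.png')[180:245,230:440]; a=cv2.resize(a,(798,247),interpolation=cv2.INTER_CUBIC)
b=cv2.imread('pics/side0.png')[160:300,330:470]; b=cv2.resize(b,(350,350),interpolation=cv2.INTER_CUBIC)
c=np.zeros((600,798,3),np.uint8); c[:247]=a; c[248:598,:350]=b; cv2.imwrite('pics/c0.png',c)
from h import *
im=cv2.imread('pics/top0.png')[:,:,::-1].astype(int); d=np.load('pics/top0.npy')
R,G,B=im[:,:,0],im[:,:,1],im[:,:,2]
for nm,m in(('red',(R>140)&(G<60)&(B<60)),('yel',(R>150)&(G>120)&(B<70))):
    m=m.copy(); m[:190]=0;m[240:]=0;m[:,:300]=0;m[:,420:]=0
    k,l,s,c=cv2.connectedComponentsWithStats(m.astype(np.uint8))
    for i in range(1,k):
        if s[i,4]>3: print(nm,s[i],c[i],np.median(d[l==i]),onplane('top',*c[i],280))
print('hinge',onplane('top',252,201,218))
for nm,u,v,h in(('tub',150,309,122),('wa',440,272,92),('wb',503,231,92),('cone',428,311,84),('reel',391,307,40)): print(nm,onplane('top',u,v,h))
E
```

```text
hinge [656.26589708 232.23375952 218.        ]
tub [387.88997981 518.50369723 122.        ]
wa [ 470.59002049 -266.20027826   92.        ]
wb [ 580.45708863 -445.2310087    92.        ]
cone [ 364.82145095 -230.06486789   84.        ]
reel [ 376.30724116 -134.87399307   40.        ]
```

View pics/c0.png

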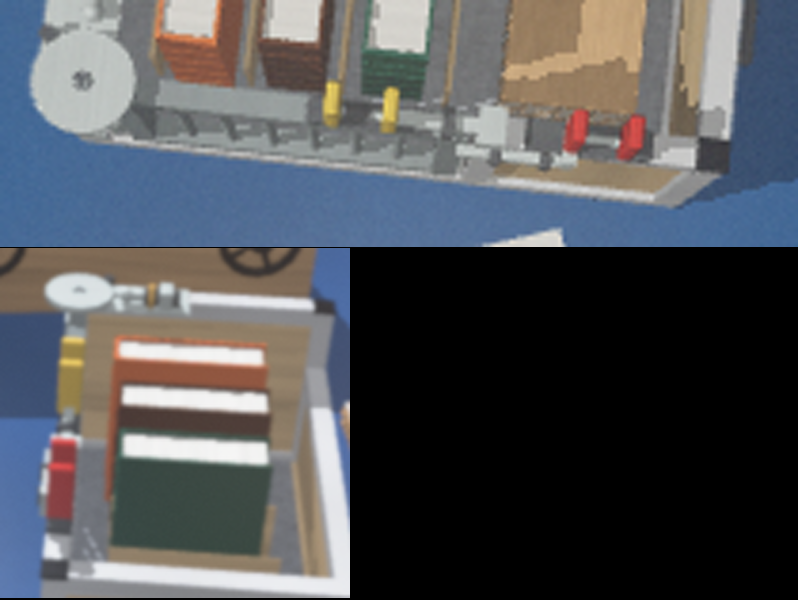

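```bash
python3 - <<'E'
from h import *
for n,box in(('top',(195,230,300,410)),('side',(190,275,340,370))):
    im=cv2.imread(f'pics/{n}0.png'); d=np.load(f'pics/{n}0.npy'); hsv=cv2.cvtColor(im,cv2.COLOR_BGR2HSV).astype(int)
    H,S,V=hsv[...,0],hsv[...,1],hsv[...,2]
    for nm,m in(('red',((H<6)|(H>174))&(S>170)&(V>90)),('yel',(abs(H-25)<7)&(S>130)&(V>90))):
        q=np.zeros_like(m);q[box[0]:box[1],box[2]:box[3]]=m[box[0]:box[1],box[2]:box[3]]
        k,l,s,c=cv2.connectedComponentsWithStats(q.astype(np.uint8))
        for i in range(1,k):
            if s[i,4]<12: continue
            P=np.array([world(n,u,v,d[v,u]) for v,u in np.argwhere(l==i)])
            print(n,nm,s[i],'min',P.min(0).round(),'max',P.max(0).round())
            T=P[P[:,2]>272]
            if len(T): print('   top',len(T),T.mean(0).round(1),T.min(0).round(),T.max(0).round())
# disc
d=np.load('pics/top0.npy'); P=np.array([world('top',u,v,d[v,u]) for v in range(180,222) for u in range(232,275)])
Q=P[(abs(P[:,2]-222)<14)&(P[:,0]>600)];print(len(Q),np.median(Q,0))
# front rail dir: points z 205..222
P=np.array([world('top',u,v,d[v,u]) for v in range(100,240) for u in range(235,440)]);np.save('pics/P.npy',P)
E
```

```text
top yel [315 202   4  11  30] min [621.  64. 234.] max [640.  72. 280.]
   top 17 [631.4  66.3 274.7] [623.  64. 272.] [640.  69. 280.]
top yel [331 203   4  11  35] min [616.  25. 242.] max [637.  33. 277.]
   top 20 [626.   29.3 273.9] [617.  25. 272.] [634.  33. 277.]
side yel [355 197   8  22 126] min [  495. -1135.   241.] max [ 639.   68. 1020.]
   top 16 [619.8 -33.9 319.9] [  495. -1135.   272.] [ 637.   63. 1020.]Traceback (most recent call last):
  File "<stdin>", line 15, in <module>
  File "h.py", line 11, in world
    p=cams.camera_params(n); return np.array(p['R']).T@(ray(n,u,v)*z-np.array(p['t']))
ValueError: time passes only in moves, steps and waits
```

```bash
sed -i 's/^def grab/import functools\n@functools.lru_cache(None)\ndef CP(n): return cams.camera_params(n)\ndef grab/; ' h.py; sed -i '/^def CP/!s/cams.camera_params(n)/CP(n)/' h.py; python3 - <<'E'
from h import *
im=cv2.imread('pics/top0.png'); d=np.load('pics/top0.npy')
def cl(v0,v1,u0,u1,lo,hi):
    P=np.array([np.r_[world('top',u,v,d[v,u]),u,v] for v in range(v0,v1) for u in range(u0,u1) if d[v,u]>0]); return P[(P[:,2]>lo)&(P[:,2]<hi)]
for nm,b in(('redL',(206,222,377,388)),('redR',(206,224,391,402))):
    T=cl(*b,262,290); print(nm,len(T),T[:,:3].mean(0).round(1),T[:,:3].min(0).round(),T[:,:3].max(0).round())
D=cl(180,222,232,275,200,240); print('disc',len(D),np.median(D[:,:3],0),D[:,:3].min(0),D[:,:3].max(0))
# z of disc mode -> centre
z=np.median(D[:,2]); E_=D[abs(D[:,2]-z)<4]; print(z,cv2.minEnclosingCircle(E_[:,:2].astype(np.float32)))
# back rail corners
B=cl(95,135,235,440,205,225); 
for u in range(265,420,20):
    q=B[B[:,3]==u]; print(u,q[:,:3].mean(0).round(1) if len(q) else None)
E
```

```text
redL 42 [609.7 -91.1 271.6] [600. -96. 264.] [620. -86. 279.]
redR 41 [ 605.4 -126.8  272.4] [ 595. -133.  263.] [ 617. -122.  279.]
disc 878 [659.56422275 228.23581976 228.78076504] [620.22053814 176.18059544 200.05136543] [713.59155794 265.72734761 238.64669858]
228.78076503651243 ((664.976318359375, 230.50869750976562), 44.856658935546875)
265 None
285 None
305 None
325 None
345 None
365 None
385 None
405 None
```

Request:
drive_tool:
  deltas:
    - [0,0,-3.1,-0.054]
    - [0,0,-3.1,-0.054]
    - [0,0,-3.1,-0.054]
    - [-2.15,-2.7,0,0]
    - [-2.15,-2.7,0,0]
    - [-2.15,-2.7,0,0]
    - [-2.15,-2.7,0,0]
    - [-2.15,-2.7,0,0]
    - [-2.15,-2.7,0,0]
    - [-2.15,-2.7,0,0]
    - [-2.15,-2.7,0,0]
    - [-2.15,-2.7,0,0]
  jaw: 0
  force: 40

```text
clock: 1.1
eef_pos: [343.2, 328.2, 341.1]
tcp_rot: [-3.141, -0.0, 3.004]
contact_force: [0.8, 0.1, -0.0]
opening: 1.003
```

Request:
drive_tool:
  deltas:
    - [-2.15,-2.7,0,0]
    - [-2.15,-2.7,0,0]
    - [-2.15,-2.7,0,0]
    - [-2.15,-2.7,0,0]
    - [-2.15,-2.7,0,0]
    - [-2.15,-2.7,0,0]
    - [-2.15,-2.7,0,0]
    - [-2.15,-2.7,0,0]
    - [-2.15,-2.7,0,0]
    - [-2.15,-2.7,0,0]
    - [0,0,0,0]
    - [0,0,0,0]

```text
clock: 2.1
eef_pos: [519.1, 31.4, 340.7]
tcp_rot: [-3.141, -0.001, 3.001]
contact_force: [-0.3, 0.5, 0.0]
opening: 1.003
```

Request:
drive_tool:
  deltas:
    - [-2.15,-2.64,0,0]
    - [-2.15,-2.64,0,0]
    - [-2.15,-2.64,0,0]
    - [-2.15,-2.64,0,0]
    - [-2.15,-2.64,0,0]
    - [0,0,1.5,0]
    - [0,0,1.5,0]
    - [0,0,0,0]
    - [0,0,0,0]

```text
clock: 2.85
eef_pos: [606.3, -111.5, 310.6]
tcp_rot: [3.141, -0.002, 3.005]
contact_force: [-0.1, 0.6, 0.4]
opening: 1.0
```

```bash
python3 - <<'E'
from h import *
a,_=grab('top','top1');b,_=grab('side','side1')
print(r.sense()['eef_pos'])
c=np.zeros((600,800,3),np.uint8)
c[:,:400]=cv2.resize(a[150:270,340:420],(400,600),interpolation=2)
c[:400,400:]=cv2.resize(b[170:270,310:410],(400,400),interpolation=2)
cv2.imwrite('pics/c1.png',c[:,:,::-1])
E
```

```text
[ 607.21864649 -111.72590021  312.20276352]
```

View pics/c1.png

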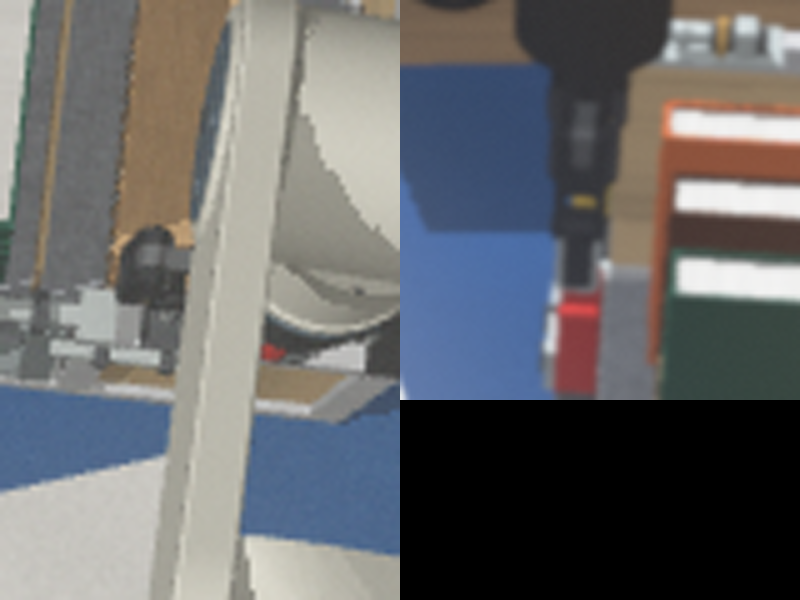

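Side view: the fingers at crop (580,270) are lined up above the red tab at (577,340). I'll go down and squeeze.

Request:
drive_tool:
  deltas:
    - [0,-0.2,1.5,0]
    - [0,0,1.5,0]
    - [0,0,1.5,0]
    - [0,0,1.2,0]
    - [0,0,0,0]
    - [0,0,0,0]

```text
clock: 3.45
eef_pos: [606.8, -114.3, 254.6]
tcp_rot: [3.142, -0.0, 3.004]
contact_force: [0.7, 1.2, 0.2]
opening: 1.0
```

Request:
drive_tool:
  deltas:
    - [0,0,0,0]
    - [0,0,0,0]
    - [0,0,0,0]
    - [0,0,0,0]
    - [0,0,0,0]
    - [0,0,0,0]
    - [0,0,0,0]
    - [0,0,0,0]
    - [0,0,0,0]
    - [0,0,0,0]
  jaw: 1
  force: 40

```text
clock: 4.28
eef_pos: [607.5, -114.7, 255.6]
tcp_rot: [-3.141, 0.002, 3.004]
contact_force: [-0.8, 2.2, 4.4]
opening: 0.406
```

Opening stopped at 0.406 (about 35 mm), so the red catch is fully squeezed. I'll release and shift to the yellow catch.

Request:
drive_tool:
  deltas:
    - [0,0,0,0]
    - [0,0,0,0]
    - [0,0,0,0]
    - [0,0,0,0]
    - [0,0,0,0]
    - [0,0,0,0]
    - [0,0,-2.0,0]
    - [0,0,-2.0,0]
    - [0,0,-2.0,0]
    - [0,0,-1.0,0]
  jaw: 0

```text
clock: 5.12
eef_pos: [607.6, -114.8, 326.7]
tcp_rot: [-3.141, 0.003, 3.004]
contact_force: [-0.5, 0.4, -0.0]
opening: 1.0
```

Request:
drive_tool:
  deltas:
    - [0,2.5,0,0]
    - [0,2.5,0,0]
    - [0,2.5,0,0]
    - [0,2.5,0,0]
    - [0,2.5,0,0]
    - [0,2.5,0,0]
    - [0,1.9,0,0]
    - [0,0,0,0]
    - [0,0,0,0]

```text
clock: 5.87
eef_pos: [629.9, 53.5, 323.7]
tcp_rot: [-3.141, -0.001, 3.006]
contact_force: [1.0, -0.7, -0.1]
opening: 0.997
```

```bash
python3 - <<'E'
from h import *
a,_=grab('top','top2');b,_=grab('side','side2')
s=r.sense();print(s['eef_pos'],s['tcp_rot'])
c=np.zeros((600,800,3),np.uint8)
c[:,:500]=cv2.resize(a[160:244,300:420],(500,350),interpolation=2)[np.minimum(np.arange(600),349)]
c[:400,500:]=cv2.resize(b[170:290,310:400],(300,400),interpolation=2)
cv2.imwrite('pics/c2.png',c[:400,:,::-1])
E
```

```text
[629.83414657  52.16530494 323.9789219 ] [-3.14103883e+00 -4.14405825e-04  3.00382599e+00]
```

View pics/c2.png

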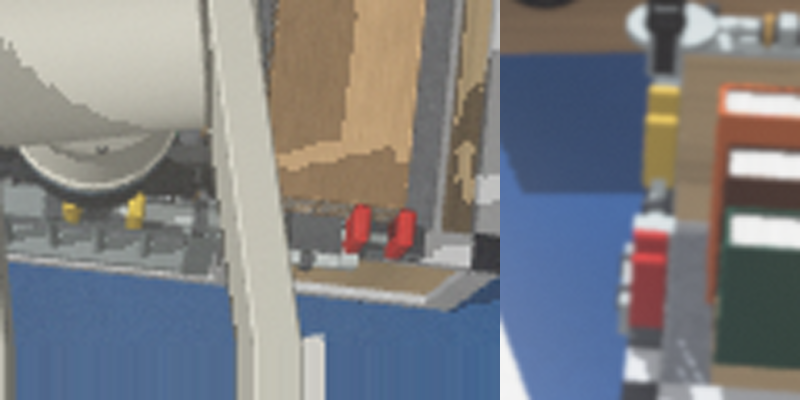

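The red tabs at crop (360,228) and (402,232) are now about 10 px apart, against 14.5 px before, so the red catch is back. The fingers are over the yellow tabs, so I'll go down and squeeze.

Request:
drive_tool:
  deltas:
    - [0,0.1,1.7,0]
    - [0,0,1.7,0]
    - [0,0,1.7,0]
    - [0,0,1.8,0]
    - [0,0,0,0]
    - [0,0,0,0]

```text
clock: 6.47
eef_pos: [629.6, 52.7, 254.7]
tcp_rot: [-3.141, -0.002, 3.003]
contact_force: [0.5, 0.1, -0.3]
opening: 0.998
```

Request:
drive_tool:
  deltas:
    - [0,0,0,0]
    - [0,0,0,0]
    - [0,0,0,0]
    - [0,0,0,0]
    - [0,0,0,0]
    - [0,0,0,0]
    - [0,0,0,0]
    - [0,0,0,0]
    - [0,0,0,0]
    - [0,0,0,0]
  jaw: 1
  force: 45

```text
clock: 7.3
eef_pos: [631.1, 54.4, 257.3]
tcp_rot: [3.141, 0.003, 3.005]
contact_force: [-0.8, 3.4, 7.4]
opening: 0.41
```

Request:
drive_tool:
  deltas:
    - [0.9,0.02,0,0.05]
    - [0.9,0.02,0,0.05]
    - [0.9,0.02,0,0.05]
    - [0.9,0.02,0,0.05]
    - [0.9,0.02,0,0.05]
    - [0.9,0.02,0,0.05]
    - [0,0,0,0]
    - [0,0,0,0]

```text
clock: 7.97
eef_pos: [579.2, 69.2, 257.3]
tcp_rot: [3.14, 0.003, 2.705]
contact_force: [1.0, 1.4, 6.5]
opening: 0.404
```

```bash
python3 - <<'E'
from h import *
b,_=grab('side','side3'); s=r.sense();print(s['eef_pos'],s['tcp_rot'],s['contact_force'],s['wrist_torque'],s['opening'])
cv2.imwrite('pics/c3.png',cv2.resize(b[130:330,230:430],(600,600),interpolation=2)[:,:,::-1])
E
```

```text
[579.3745502   69.12487841 257.31200531] [3.14045887e+00 3.07641637e-03 2.70474603e+00] [ 0.44092147 -0.06721622  7.47439875] [-0.8491837   0.53205482  0.17608081] 0.4096672433992637
```

View pics/c3.png

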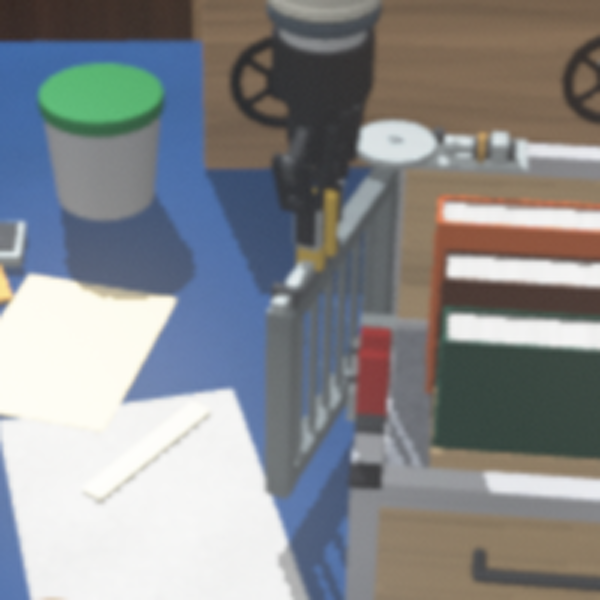

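The gate follows: its free edge is at crop (285,390), and the fingers are on the yellow tabs at about (320,230). I'll keep swinging.

Request:
drive_tool:
  deltas:
    - [0.9,0.02,0,0.05]
    - [0.9,0.02,0,0.05]
    - [0.9,0.02,0,0.05]
    - [0.9,0.02,0,0.05]
    - [0.9,0.02,0,0.05]
    - [0.9,0.02,0,0.05]
    - [0.9,0.02,0,0.05]
    - [0.9,0.02,0,0.05]
    - [0.9,0.02,0,0.05]
    - [0.9,0.02,0,0.05]

```text
clock: 8.85
eef_pos: [509.8, 125.1, 257.3]
tcp_rot: [3.14, 0.002, 2.202]
contact_force: [-0.7, -1.9, 10.8]
opening: 0.408
```

Request:
drive_tool:
  deltas:
    - [0.9,0.02,0,0.05]
    - [0.9,0.02,0,0.05]
    - [0.9,0.02,0,0.05]
    - [0.9,0.02,0,0.05]
    - [0.9,0.02,0,0.05]
    - [0.9,0.02,0,0.05]
    - [0.9,0.02,0,0.05]
    - [0.9,0.02,0,0.05]
    - [0,0,0,0]

```text
clock: 9.6
eef_pos: [479.0, 191.2, 257.3]
tcp_rot: [3.141, -0.0, 1.801]
contact_force: [-3.7, -4.4, 14.8]
opening: 0.407
```

Request:
drive_tool:
  deltas:
    - [0.9,0.02,0,0.05]
    - [0.9,0.02,0,0.05]
    - [0.9,0.02,0,0.05]
    - [0.9,0.02,0,0.05]
    - [0.9,0.02,0,0.05]
    - [0.9,0.02,0,0.05]
    - [0.9,0.02,0,0.05]
    - [0,0,0,0]
    - [0,0,0,0]
    - [0,0,0,0]

```text
clock: 10.43
eef_pos: [475.3, 253.1, 257.3]
tcp_rot: [-3.142, -0.001, 1.454]
contact_force: [-4.2, -1.8, 14.7]
opening: 0.407
```

```bash
python3 - <<'E'
from h import *
a,_=grab('top','top4');b,_=grab('side','side4'); s=r.sense();print(s['eef_pos'],s['tcp_rot'],s['contact_force'],s['opening'])
c=np.hstack([cv2.resize(a[170:370,100:450],(525,300)),np.zeros((300,275,3),np.uint8)]);d=np.hstack([cv2.resize(b[120:420,210:490],(280,300)),cv2.resize(b[130:280,210:420],(420,300),interpolation=2),np.zeros((300,100,3),np.uint8)])
cv2.imwrite('pics/c4.png',np.vstack([c,d])[:,:,::-1])
E
```

```text
[475.25071235 252.9705053  257.3064928 ] [-3.14157806e+00 -8.74459790e-04  1.45335973e+00] [-4.47057116 -1.91371042 13.42837273] 0.4033500271202708
```

View pics/c4.png

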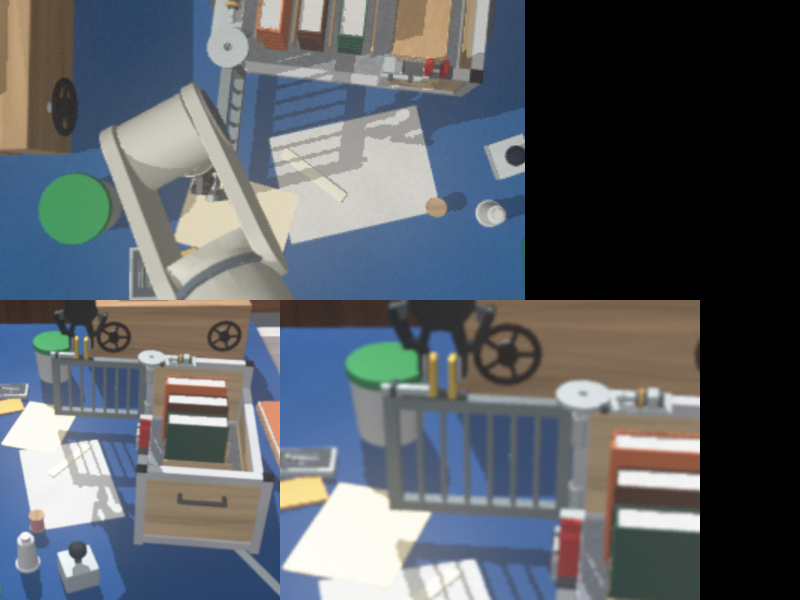

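```bash
python3 - <<'E'
from h import *
b=cv2.imread('pics/side4.png')
print('tcp',proj('side',np.array([475.3,253,257.3])))
u=np.array([.99,-.137,0]);h=np.array([656,232,0])
for th in(1.45,1.55):
    a=-1.708-th; e=np.array([np.cos(a),np.sin(a),0])
    print(th,'edge',proj('side',h+249*e+[0,0,215]),'grip',proj('side',h+180*e+[0,0,251]),[proj('side',h+s*e+[0,0,280]) for s in(162,198,210)])
cv2.imwrite('pics/c5.png',cv2.resize(b[130:205,235:335],(800,600),interpolation=2))
E
```

```text
tcp (np.float64(291.26859382766384), np.float64(163.1140230961587))
1.45 edge (np.float64(264.7665136297794), np.float64(181.1870342488847)) grip (np.float64(291.57657447049417), np.float64(168.790999135373)) [(np.float64(298.5880050719099), np.float64(158.58073925670487)), (np.float64(284.1342932498296), np.float64(158.5844473030217)), (np.float64(279.31254583758806), np.float64(158.58532163540926))]
1.55 edge (np.float64(265.77700326013337), np.float64(176.2931623495849)) grip (np.float64(292.0694304069769), np.float64(165.3120670761822)) [(np.float64(298.97737328003547), np.float64(155.49954869562092)), (np.float64(284.75860071278845), np.float64(154.823509558475)), (np.float64(280.02711945925427), np.float64(154.59818913605204))]
```

View pics/c5.png

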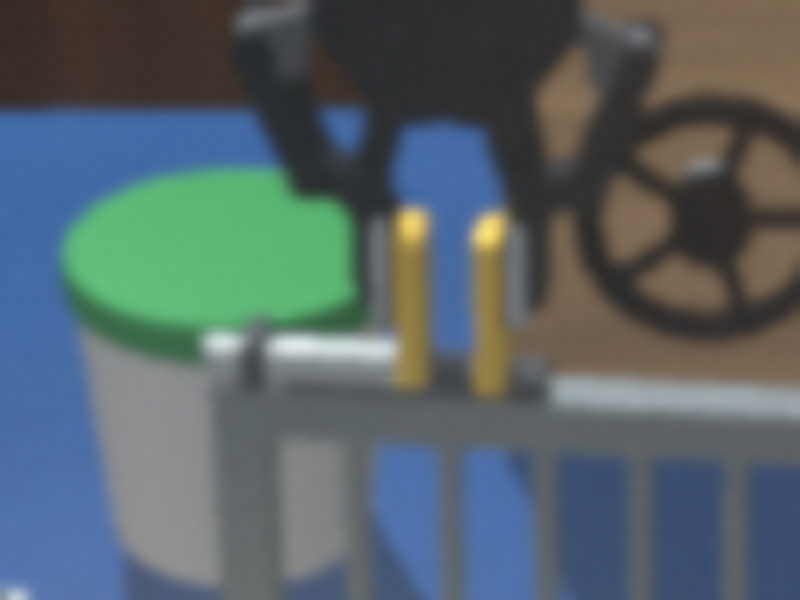

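The pads grip both yellow tabs at crop (380,270) and (515,270). The gate edge top, near full-frame (265,175), fits about 1.55–1.58 rad. I'll nudge it slightly for margin and let it settle.

Request:
drive_tool:
  deltas:
    - [0.5,0.01,0,0.03]
    - [0,0,0,0]
    - [0,0,0,0]
    - [0,0,0,0]
    - [0,0,0,0]
    - [0,0,0,0]
    - [0,0,0,0]

```text
clock: 11.12
eef_pos: [475.9, 258.1, 257.3]
tcp_rot: [-3.141, -0.001, 1.424]
contact_force: [-5.3, -0.2, 13.2]
opening: 0.41
```

```bash
python3 - <<'E'
from h import *
s=r.sense();print(s['clock'],s['eef_pos'],s['tcp_rot'],s['contact_force'],s['opening'],abs(s['qvel']).max())
print(job.sign_off())
E
```

```text
11.1167 [475.89013489 258.05945059 257.2771445 ] [-3.14142990e+00 -1.12451618e-03  1.42353499e+00] [-5.26978829 -0.17824528 13.24387401] 0.4100170612147577 0.0025759725042093402
the job is handed in; nothing more can be done
None
```

I squeezed the red catch back, squeezed the yellow catch and swung the gate out past its detent. I handed the job in at 11.1 s with the fingers still gripping the yellow tabs; no verdict was reported.

**Last checks:**
- **Gate angle:** the tool has turned 1.58 rad since the gate was closed. The side picture before the final 0.03 rad nudge put the gate at about 1.55–1.58 rad.
- **Grip:** the jaws stopped at 0.41 opening (about 35 mm), which matches fully squeezed tabs. The arm was at rest.
- **Red catch:** it was squeezed to the same jaw opening. Its tabs looked closer together afterwards, and it still looked back with the gate open.
- **Volumes and bench things:** nothing looked moved in the last full pictures. I judged this by eye and did not measure it.

**One oddity:** a steady upward force of about 13 N on the tool stayed to the end and I did not find its cause. It is well below the limits.

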